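Press the round flask into the sprung ring cradle

TASK

Lift the stoppered amber round flask off its cork ring and seat it upright and centred in the metal ring of the sprung cradle. Press the ring down with the flask until its black pointer stands inside the green band of the scale, never running the ring down into the red at the bottom, and finish while still holding the flask pressed down there. Touch only the flask with the gripper at the end, and leave the petri dish, the seal case, the jar and the marker where they lie.

Things in the scene. Friction and masses are not known exactly. Their poses are not given: they have to be found in the camera images.
- flask_bulb (a point): centre of the round bulb of the loose amber flask (bulb 84 mm in diameter, so its lowest point is 42 mm below; flask 133 mm tall in all, 0.11 to 0.20 kg). z axis runs up the neck. At the start the flask stands upright in the cork ring.
- flask_neck (a point): middle of the flask's straight cylindrical neck, 60 mm above the bulb's centre along the flask's z: neck 28 mm in diameter, from 40 to 82 mm above the bulb's centre; above it a fixed blue stopper 22 mm wide whose top is 91 mm above the bulb's centre. The place to grip.
- flask: the whole loose flask; its origin and axes are those of point flask_bulb
- cork_ring: fixed brown cork ring on the worktop, 82 mm outside, 25 mm high, hole about 44 mm at the top; origin at the centre of its underside. The flask's bulb rests in it with its centre about 57 mm above the worktop.
- cradle: the fixed cradle: grey base plate 124 (x) by 164 (y) by 12 mm, origin at the centre of its underside; two upright 10 mm guide posts at y = +-64 mm with 16 mm black caps, tops 101 mm above the worktop, carry a ring on springs. On its -x side (55 mm from the axis) stands a white slotted scale 34 mm wide, top 90.5 mm above the worktop, with a green band and, at the bottom, a red one. May be turned about z.
- ring_seat (a point): centre of the upper face of the aluminium ring (hole 58 mm, outside 80 mm), on the cradle's axis; at rest 80 mm above the worktop, it goes down with the ring. A bulb seated in the ring has its centre 30 mm above this point.
- cradle_ring (a joint): how far the ring is pressed down from rest, m: 0 at rest (top), 0.030 at the bottom stop. The black pointer is inside the green band from 0.010 to 0.020 (middle 0.015) and enters the red at 0.027. Preloaded springs: 4.2 N to start, then 0.3 N more per mm (8.7 N at the middle of the band, including the weight of flask and ring); the flask's weight alone does not press it down and the ring springs back up when let go.
- petri_dish: clear petri dish, 69 mm across, 16 mm high, lying by the work; origin at the centre of its underside; leave it
- seal_case: clear flat seal case, 62 x 86 x 17 mm, lying by the work; origin at the centre of its underside; leave it
- grease_jar: small white jar with green lid, 40 mm across, 26 mm high; origin at the centre of its underside; leave it
- blue_marker: blue and white marker pen, 140 x 12 x 14 mm, lying on the worktop; origin at the centre of its underside, x along the pen; leave it
Mind the look-alikes: they are no part of the job. What is meant by the flask is not pink, purple or turquoise, and is the smaller of those in its own colour.

How it is judged:
On the way:
1. the flask is lifted off its cork ring by the gripper (height (world z) of flask_bulb above 0.085 m and contact force between flask and cork_ring below 0.05 N and contact force between flask and cradle below 0.05 N and contact force between the fingers and flask above 1 N), for 0.2 s.
At the end, for the whole second after the job is handed in: At the end the gripper still holds the flask down: bulb seated in the ring (within 6 mm of its axis, centre 24 to 36 mm above its face), within 10 degrees of upright, at rest; ring pressed 10 to 20 mm down by the flask; gripper clear of the cradle; bystanders within 30 mm of their start (horizontal distance between flask_bulb and ring_seat below 0.006 m and z of flask_bulb in the frame of ring_seat between 0.024 and 0.036 m and angle between flask_bulb's own z axis and vertical below 0.17 rad and value of joint cradle_ring between 0.01 and 0.02 m and contact force between flask and cradle above 3 N and contact force between any of the fingers, the arm and flask above 2 N and contact force between each of the fingers, the arm and cradle below 0.5 N and linear speed of flask below 0.02 m/s and distance of each of petri_dish, seal_case, grease_jar, blue_marker from where it was at the start of the episode below 0.03 m); the arm keeps its last pose, push and grip.
It fails at once if the ring is pressed down into the red, 27 mm or more (value of joint cradle_ring above 0.027 m).
It fails at once if the flask is tipped over (angle between flask_bulb's own z axis and vertical above 0.8 rad).
It fails at once if a bystander (petri dish, seal case, jar or marker) is pushed more than 30 mm (distance of any of petri_dish, seal_case, grease_jar, blue_marker from where it was at the start of the episode above 0.03 m).
It also fails if it takes over 34 s, if anything falls off the work surface, if the arm or the gripper's body presses on something with over 40 N, if the wrist force passes 120 N, or if a joint passes its speed limit or range.

ROBOT

A 7-joint arm with a two-finger parallel gripper is mounted at the origin on a cart in front of the work surface, level with it; the furniture and walls round the work are solid. World frame = base frame: x ahead of the robot, y to its left, z up, the work surface at z = 0. Lengths are in m, angles in rad, forces in N, time in s.
With the tool pointing down it reaches from about 0.425 to 0.875 m from the base axis. Payload 4.7 kg.
Tool frame: the origin (TCP) lies on the mounting face of the last link; the fingertips stand 182 mm ahead of it and the grasp point (between the pads) lies 164 mm ahead of it (ctrl.finger_overhang is the distance from the TCP to the fingertips, in m); z points along the fingers, y is the line along which they close (so a half turn about z gives the same grasp; the last joint's range is limited). The gripper opens to 87 mm and grips with 3 to 60 N. Pads are 19 mm wide; open, the fingers measure 117 mm over their backs; the gripper's body (75 mm by 190 mm) begins 51 mm behind the grasp point.
Start: joints at [-1.177, 0.321, -0.07, 1.45, 0.023, 1.371, -0.057], TCP at [0.241, 0.604, 0.405] pointing down, gripper open.
Joint ranges: [-2.86, 2.86], [-0.3, 2.09], [-1.38, 1.24], [0.06, 2.45], [-1.56, 4.7], [0.09, 2.05], [-2.69, 2.69]. Speed limits (rad/s): [2.57, 2.57, 3.14, 3.14, 3.14, 3.14, 3.14].

INTERFACE

Orientations are given as a rotation vector (axis times angle).
In Python, from bench import ctrl gives the robot as it stands.
- The arm moves only by the shell command python3 -m jog 'ROWS' [FORCE]. ROWS is a JSON object of lists of equal length, an entry for each row: "translation": the shift along the tool's x, y, z as a fraction of full scale, a list of three; "yaw": the turn about the tool's z as a fraction of full scale; "jaw": the closure, from 0 (fully open) to 1 (shut). In form: {"translation": [[dx, dy, dz], ...], "yaw": [yaw, ...], "jaw": [jaw, ...]}. A call has 1 to 8 rows; each row is the pose to reach, as a shift and turn from the pose commanded when the call began, along the tool's axes at that moment, turning the shorter way round; what a row does not reach only later rows make up. Full scale, the value 1, is 0.2 m for a shift and 180 degrees for a turn. A row lasts 1/8 s, in which the tool goes at most 62.5 mm and 10.7 degrees, less where a joint would pass 70% of its speed; a pose out of reach is approached as far as the arm can. A call with a number of a shift or a turn outside -1 to 1 is refused whole. A call with a gripper value outside its range is refused whole. The fingers move at their own pace and stop on an object; FORCE is the grip in N (left out, the last holds). Time passes only in rows, so rows that repeat a pose let the fingers close. It gives the time, the measured TCP pose, the force, the opening and the grip force at its end, in the units of the state.
- ctrl.get_state(): the state, without advancing time (a new reading comes with each control period).
- ctrl.get_image(name): name is "scene" or "top" or "wrist"; returns a dict with "pixels" (400x640x3 uint8, blue, green, red), "fx", "fy", "cx", "cy" (pixels), "R" (3x3) and "t" (3): a world point X has camera coordinates R X + t; the wrist camera has in their place "mount" (4x4, takes a point from camera to tool coordinates, whose origin is the TCP and whose axes are the flange's). Camera axes: x right, y down, z forward; pixel columns grow to the right and rows downward; lengths in m; the calibration is good to about 2 mm. A picture is of the moment at which its call begins: read the wrist's pose just before it. There is no depth.
- ctrl.close_job(): hands the job in; it is judged then, once.
Trained networks look in a picture, given as the dict that the camera call returned (one of the last four; its "shot" number tells which), for a name from the list of things; names that differ only in an ending like _2 or _b are one class to them, and where a whole thing is asked for, a point or a joint stands for the part that bears it (a point fixed in the world has none). Each returns a list of dicts, best first, with "p" (0 to 1); they miss things now and then, are a little off and sometimes report something else, mostly with a low value. They report only what shows in the picture. A call takes as long as a camera call. They do not tell look-alikes from the thing itself.
- ctrl.silhouettes(label, picture): "region" (400x640 bool, what is visible of it) and "at" ([column, row] in pixels, amid what is visible of it).
The state is a dict: "time": time; "joint_positions": joint angles; "qd": joint speeds; "joint_torque": joint torques, N m; "position": TCP position; "tool_rot": TCP orientation; "ft_force": force on the tool from outside, world axes, zero at the start; "torque": the same for the moment, N m; "grip_width": opening from 0.0 (shut) to 1.0 (fully open); "grip_force": force on a finger pad.
Only numpy, scipy, OpenCV 4.12 (cv2) and the standard library are available. Lean on these libraries where they do the work, as an engineer would, in place of code of your own. Each camera call takes 0.05 s, during which the arm holds its last target. There are 200 camera calls.

## Working session

There is one attempt and no reset: what is moved stays moved. The work goes in short steps, Python scripts to look and compute and a shell command to move; the robot and the scene stay as the last step left them, time stands still between calls to the robot, and variables do not carry over. Pictures are saved under pics/ and viewed, at most 10 in all, crops included, and the job is handed in when it is done.

```bash
mkdir -p pics; ls
cat > h.py <<'E'
import numpy as np, cv2
from bench import ctrl
def ray(im,px,R=None,t=None):
    R=np.array(im["R"]) if R is None else R; t=np.array(im["t"]) if t is None else t
    d=np.array([(px[0]-im["cx"])/im["fx"],(px[1]-im["cy"])/im["fy"],1.])
    return -R.T@t, R.T@d
def atz(im,px,z,R=None,t=None):
    o,d=ray(im,px,R,t); return o+d*(z-o[2])/d[2]
def proj(im,X,R=None,t=None):
    R=np.array(im["R"]) if R is None else R; t=np.array(im["t"]) if t is None else t
    c=R@np.array(X)+t; return np.array([im["fx"]*c[0]/c[2]+im["cx"],im["fy"]*c[1]/c[2]+im["cy"]])
def wrist():
    s=ctrl.get_state(); im=ctrl.get_image("wrist")
    T=np.eye(4); T[:3,:3]=cv2.Rodrigues(np.array(s["tool_rot"],float))[0]; T[:3,3]=s["position"]
    W=np.linalg.inv(T@np.array(im["mount"])); return im,W[:3,:3],W[:3,3]
E
python3 - <<'E'
from h import *
s=ctrl.get_state(); print({k:np.round(v,3).tolist() for k,v in s.items() if k not in("qd","joint_torque")})
print(np.round(cv2.Rodrigues(np.array(s["tool_rot"],float))[0],3))
for n in("top","scene"):
    im=ctrl.get_image(n); cv2.imwrite(f"pics/{n}0.png",im["pixels"])
    print(n,"cam",np.round(ray(im,(320,200))[0],3))
    for l,z in(("flask",.057),("cork_ring",.012),("cradle",.05),("ring_seat",.08),("petri_dish",.01),("seal_case",.01),("grease_jar",.02),("blue_marker",.01)):
        for r in ctrl.silhouettes(l,im)[:5]:
            print(l,round(r["p"],2),np.round(r["at"]),int(r["region"].sum()),np.round(atz(im,r["at"],z)[:2],3))
E
```

```text
pics
{'time': 0.0, 'joint_positions': [-1.177, 0.322, -0.07, 1.452, 0.023, 1.371, -0.057], 'position': [0.241, 0.603, 0.404], 'tool_rot': [-0.593, -3.085, 0.003], 'ft_force': [-0.06, -0.191, 0.444], 'torque': [-0.006, 0.034, -0.003], 'grip_force': 0.0, 'grip_width': 0.999}
[[-0.929  0.371 -0.001]
 [ 0.371  0.929 -0.002]
 [-0.    -0.002 -1.   ]]
top cam [0.337 0.13  1.126]
flask 0.85 [315. 235.] 1117 [0.469 0.159]
flask 0.83 [380. 288.] 1151 [0.355 0.016]
flask 0.76 [253. 192.] 1762 [0.566 0.303]
flask 0.74 [252. 276.] 1875 [0.376 0.298]
flask 0.72 [319. 297.] 1128 [0.334 0.149]
cradle 0.83 [436. 222.] 3937 [ 0.503 -0.11 ]
cradle 0.58 [314. 234.] 1122 [0.473 0.162]
ring_seat 0.57 [456. 214.] 783 [ 0.515 -0.149]
petri_dish 0.84 [276. 141.] 617 [0.705 0.258]
petri_dish 0.24 [204. 206.] 256 [0.541 0.425]
seal_case 0.76 [408. 137.] 898 [ 0.716 -0.06 ]
grease_jar 0.51 [204. 206.] 249 [0.539 0.424]
blue_marker 0.53 [337. 125.] 213 [0.745 0.11 ]
scene cam [-0.117 -0.796  0.636]
flask 0.9 [292. 250.] 1097 [ 0.351 -0.001]
flask 0.78 [298. 207.] 766 [0.494 0.19 ]
flask 0.73 [254. 230.] 913 [0.324 0.147]
flask 0.59 [240. 199.] 1180 [0.378 0.341]
flask 0.58 [301. 185.] 835 [0.585 0.318]
cork_ring 0.66 [297. 205.] 712 [0.542 0.278]
cork_ring 0.46 [305. 229.] 160 [0.478 0.134]
cradle 0.86 [372. 262.] 2794 [ 0.482 -0.148]
cradle 0.45 [412. 233.] 424 [ 0.657 -0.109]
ring_seat 0.62 [375. 235.] 543 [ 0.535 -0.098]
seal_case 0.83 [413. 233.] 425 [ 0.709 -0.065]
seal_case 0.18 [295. 209.] 705 [0.526 0.263]
blue_marker 0.49 [381. 208.] 125 [0.744 0.107]
```

View pics/top0.png

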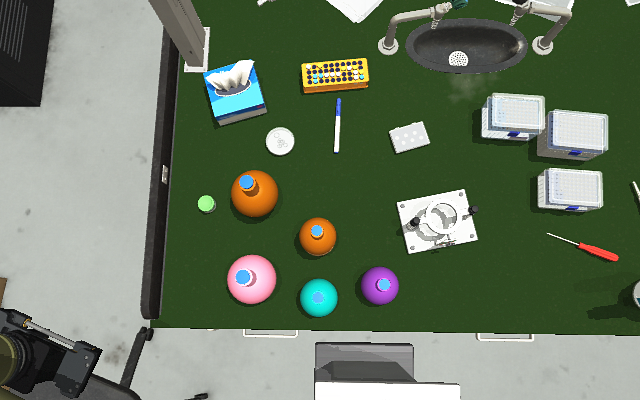

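View pics/scene0.png

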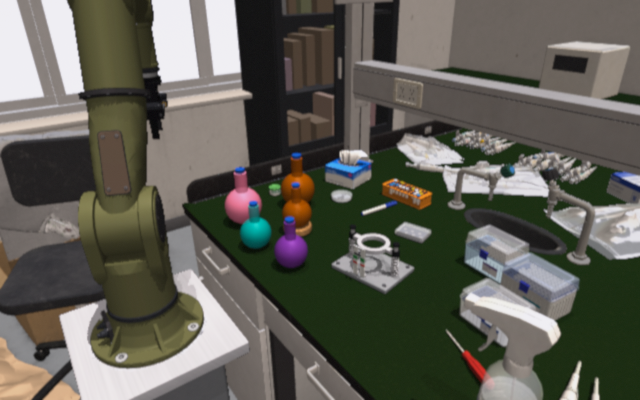

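Flask candidates in the top view are:
- small amber (317,236)
- large amber (254,193)
- pink (251,279)
- turquoise (319,298)
- purple (380,286)

By the description (amber, the smaller one, on the cork ring) I choose (317,236). The cradle is at (437,221), with its ring at about (441,218).

Run:
```python
from h import *
im=ctrl.get_image("top"); P=im["pixels"]
a=cv2.resize(P[205:265,285:350],None,fx=6,fy=6,interpolation=2); b=cv2.resize(P[180:260,390:486],None,fx=4.5,fy=4.5,interpolation=2)
b=cv2.resize(b,(432,360)); cv2.imwrite("pics/crop1.png",np.hstack([cv2.resize(a,(368,360)),b]))
hsv=cv2.cvtColor(P,cv2.COLOR_BGR2HSV)
m=cv2.inRange(hsv[205:265,285:350],(95,120,100),(125,255,255)); ys,xs=np.nonzero(m); c=(xs.mean()+285,ys.mean()+205); print("stopper",c,m.sum()/255,atz(im,c,.146))
r=min(ctrl.silhouettes("flask",im),key=lambda r:np.hypot(r["at"][0]-315,r["at"][1]-235)); ys,xs=np.nonzero(r["region"]); (cc,rad)=cv2.minEnclosingCircle(np.c_[xs,ys].astype(np.float32)); print(cc,rad,atz(im,cc,.057))
```

```text
stopper (np.float64(316.37974683544303), np.float64(230.0632911392405)) 79.0 [0.46873028 0.15467206 0.146     ]
(317.5377502441406, 235.46226501464844) 19.091075897216797 [0.468637   0.15413654 0.057     ]
```

View pics/crop1.png

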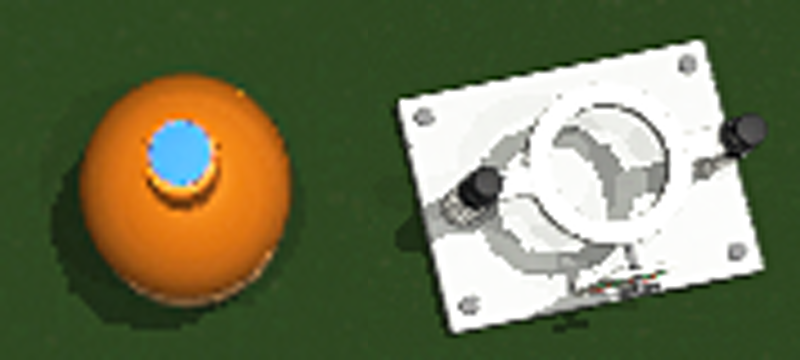

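The crop confirms the choice: a small amber flask with a blue stopper, standing on a cork rim. Stopper and bulb agree on (0.4685, 0.1545). The ring's centre is at about (443,217), and the black caps are at (416,221) and (473,209).

```bash
python3 -m jog '{"translation": [[-0.25,-0.22,0],[-0.5,-0.44,0],[-0.75,-0.66,0],[-1,-0.88,0],[-1,-0.88,0]], "yaw": [0,0,0,0,0], "jaw": [0,0,0,0,0]}' 20
python3 -m jog '{"translation": [[-0.22,-0.2,0],[-0.44,-0.4,0],[-0.66,-0.6,0],[-0.89,-0.78,0],[-0.89,-0.78,0],[-0.89,-0.78,0]], "yaw": [0,0,0,0,0,0], "jaw": [0,0,0,0,0,0]}'
python3 - <<'E'
from h import *
im=ctrl.get_image("top")
print("ring",atz(im,(443.3,216.7),.08),"caps",atz(im,(416.2,220.7),.101),atz(im,(473.3,208.9),.101))
im,R,t=wrist(); cv2.imwrite("pics/w1.png",im["pixels"])
s=ctrl.get_state(); print(s["position"],s["tool_rot"],s["ft_force"])
print("pred neck axis top/bulb px",proj(im,(.4685,.1545,.148),R,t),proj(im,(.4685,.1545,.057),R,t))
E
```

```text
time: 1.62
position: [0.3641, 0.3619, 0.4053]
tool_rot: [0.604, 3.082, -0.0]
ft_force: [-0.3, 1.6, -1.0]
grip_width: 0.998
grip_force: 0.0
time: 2.38
position: [0.4687, 0.1563, 0.4048]
tool_rot: [-0.591, -3.085, -0.001]
ft_force: [0.6, 0.9, -0.7]
grip_width: 1.0
grip_force: 0.0
ring [ 0.51002496 -0.12045519  0.08      ] caps [ 0.49729145 -0.05751926  0.101     ] [ 0.52412104 -0.17990237  0.101     ]
[0.468341   0.15712946 0.40470145] [-5.87886472e-01 -3.08575806e+00 -5.56497454e-04] [ 0.13675281 -0.04247062 -0.73806439]
pred neck axis top/bulb px [316.89687102 208.22014128] [317.65806373 182.17302652]
```

View pics/w1.png

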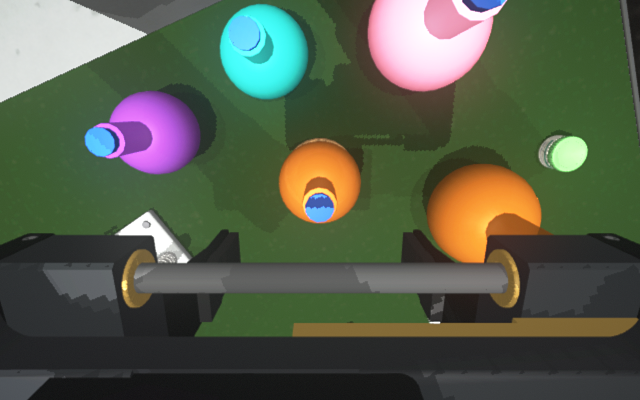

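The wrist view agrees. The amber stopper is at (319,206) against a predicted (317,208), and the flask lies between the fingers. Descending and gripping.

```bash
python3 -m jog '{"translation": [[-0.005,-0.01,0.2],[-0.005,-0.01,0.4],[-0.005,-0.01,0.52],[-0.005,-0.01,0.6],[-0.005,-0.01,0.6],[-0.005,-0.01,0.6]], "yaw": [0,0,0,0,0,0], "jaw": [0,0,0,0,0,0.3]}' 25
python3 -m jog '{"translation": [[0,0,0],[0,0,0],[0,0,0],[0,0,0],[0,0,0]], "yaw": [0,0,0,0,0], "jaw": [1,1,1,1,1]}' 25
```

```text
time: 3.22
position: [0.4696, 0.1535, 0.2858]
tool_rot: [0.592, 3.084, 0.002]
ft_force: [0.1, 0.1, 0.2]
grip_width: 0.948
grip_force: 0.0
time: 3.85
position: [0.4692, 0.153, 0.2848]
tool_rot: [0.593, 3.085, 0.0]
ft_force: [-0.9, 0.1, -0.3]
grip_width: 0.4
grip_force: 0.0
```

```bash
python3 -m jog '{"translation": [[0,0,0],[0,0,0],[0,0,0],[0,0,0]], "yaw": [0,0,0,0], "jaw": [1,1,1,1]}' 25
python3 -m jog '{"translation": [[0,0,-0.1],[0,0,-0.3],[0,0,-0.5],[0,0,-0.55],[0,0,-0.55],[0,0,-0.55]], "yaw": [0,0,0,0,0,0], "jaw": [1,1,1,1,1,1]}'
```

```text
time: 4.35
position: [0.4693, 0.1532, 0.2849]
tool_rot: [0.593, 3.085, 0.001]
ft_force: [0.6, 1.0, 0.6]
grip_width: 0.32
grip_force: 24.9
time: 5.1
position: [0.4686, 0.1528, 0.3928]
tool_rot: [-0.593, -3.082, 0.003]
ft_force: [0.3, -0.5, -1.9]
grip_width: 0.314
grip_force: 24.9
```

```bash
python3 -m jog '{"translation": [[-0.1,-0.18,0],[-0.2,-0.35,0],[-0.3,-0.53,0],[-0.4,-0.7,0],[-0.4,-0.7,0]], "yaw": [0,0,0,0,0], "jaw": [1,1,1,1,1]}'
python3 -m jog '{"translation": [[-0.1,-0.16,0],[-0.2,-0.32,0],[-0.3,-0.48,0],[-0.3,-0.48,0],[-0.3,-0.48,0],[-0.3,-0.48,0]], "yaw": [0,0,0,0,0,0], "jaw": [1,1,1,1,1,1]}'
python3 - <<'E'
from h import *
s=ctrl.get_state(); p=np.array(s["position"]); print(p,s["tool_rot"])
im,R,t=wrist(); a=im["pixels"].copy()
sc=ctrl.get_image("scene"); b=sc["pixels"]
for X in((.5105,-.1195,.08),):
    q=proj(im,X,R,t); print("seat px wrist",q,"scene",proj(sc,X)); cv2.drawMarker(a,tuple(int(v) for v in q),(0,0,255),0,10)
print("bulb pred wrist",proj(im,p-[0,0,.2278],R,t), "scene",proj(sc,p-[0,0,.2278]))
cv2.imwrite("pics/w2.png",np.hstack([cv2.resize(a,(480,300)),cv2.resize(b[140:290,300:460],(320,300),interpolation=2)]))
E
```

```text
time: 5.72
position: [0.4913, -0.0105, 0.3933]
tool_rot: [-0.603, -3.081, 0.003]
ft_force: [-0.6, 0.6, -2.7]
grip_width: 0.315
grip_force: 24.9
time: 6.48
position: [0.5118, -0.1163, 0.3942]
tool_rot: [-0.589, -3.085, -0.001]
ft_force: [0.4, -0.4, -2.1]
grip_width: 0.315
grip_force: 24.9
[ 0.51176581 -0.11634119  0.39416646] [-5.88690895e-01 -3.08480875e+00 -7.82228784e-04]
seat px wrist [316.26880053 189.20680982] scene [373.55098311 242.04803389]
bulb pred wrist [319.97429746 219.69909383] scene [374.43133923 209.50040869]
```

View pics/w2.png

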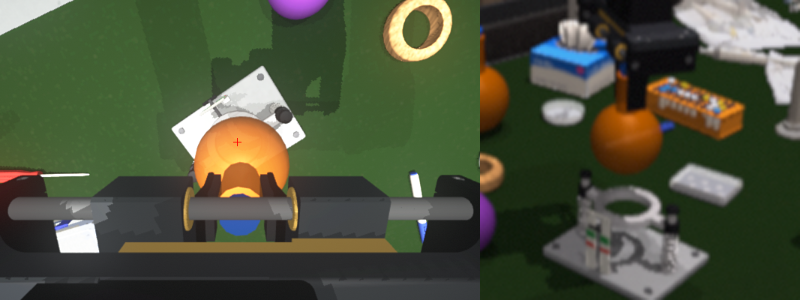

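The bulb appears where predicted in both views. In the scene view the ring looks about 4 px right of my prediction, so I'll overlay predicted circles to check.

Run:
```python
from h import *
th=np.linspace(0,2*np.pi,100)
out=[]
for n,(x0,y0),c in(("top",(405,185),(.5105,-.1195)),("scene",(335,205),(.5105,-.1195))):
    im=ctrl.get_image(n); P=cv2.imread("pics/top0.png") if n=="top" else im["pixels"]
    k=5; a=cv2.resize(P[y0:y0+70,x0:x0+80],None,fx=k,fy=k,interpolation=cv2.INTER_CUBIC)
    for r in(.029,.04):
        q=np.array([proj(im,(c[0]+r*np.cos(u),c[1]+r*np.sin(u),.08)) for u in th])
        cv2.polylines(a,[(((q-[x0,y0]+.5)*k)).astype(np.int32)],True,(0,0,255),1)
    for h in(.0,.0): pass
    out.append(a)
cv2.imwrite("pics/ov.png",np.hstack(out))
```

```text
(no output)
```

View pics/ov.png

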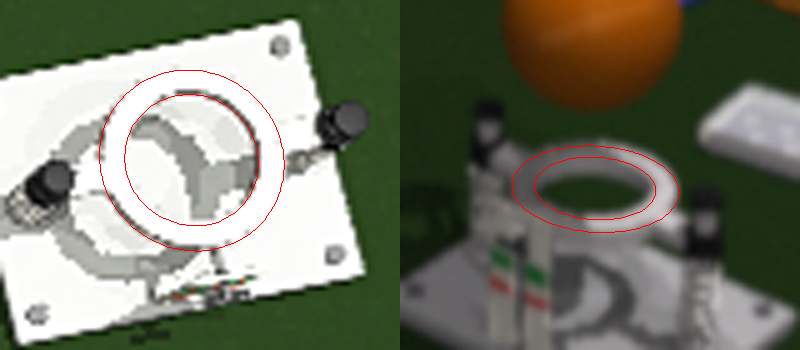

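The prediction fits both views to within about 1.5 mm. I'll take the ring centre as (0.512, -0.119), correct sideways, and descend to just above contact.

```bash
python3 -m jog '{"translation": [[-0.012,-0.017,0],[-0.012,-0.017,0.1],[-0.012,-0.017,0.18],[-0.012,-0.017,0.24],[-0.012,-0.017,0.24],[-0.012,-0.017,0.24]], "yaw": [0,0,0,0,0,0], "jaw": [1,1,1,1,1,1]}' 40
python3 - <<'E'
from h import *
p=np.mean([ctrl.get_state()["position"]],0); print(p)
th=np.linspace(0,2*np.pi,200); im=ctrl.get_image("scene"); x0,y0,k=335,195,7
a=cv2.resize(im["pixels"][y0:y0+80,x0:x0+80],None,fx=k,fy=k,interpolation=cv2.INTER_CUBIC)
b=p+[-.0007,.0014,-.2278]; print(b)
o=-np.array(im["R"]).T@np.array(im["t"]); 
g=[np.array([np.cos(u)*np.cos(v),np.sin(u)*np.cos(v),np.sin(v)])*.042+b for u in th[::4] for v in np.linspace(-1.57,1.57,30)]
h=cv2.convexHull(np.array([proj(im,X) for X in g],np.float32))
cv2.polylines(a,[((h-[x0,y0]+.5)*k).astype(np.int32)],True,(255,255,0),1)
q=np.array([proj(im,(.512+.04*np.cos(u),-.119+.04*np.sin(u),.08)) for u in th]); cv2.polylines(a,[((q-[x0,y0]+.5)*k).astype(np.int32)],True,(0,0,255),1)
cv2.imwrite("pics/s3.png",a)
E
```

```text
time: 7.42
position: [0.5129, -0.1223, 0.3472]
tool_rot: [0.593, 3.084, 0.0]
ft_force: [0.5, 0.2, -1.5]
grip_width: 0.308
grip_force: 39.8
[ 0.51292261 -0.12225569  0.34722455]
[ 0.51222261 -0.12085569  0.11942455]
```

View pics/s3.png

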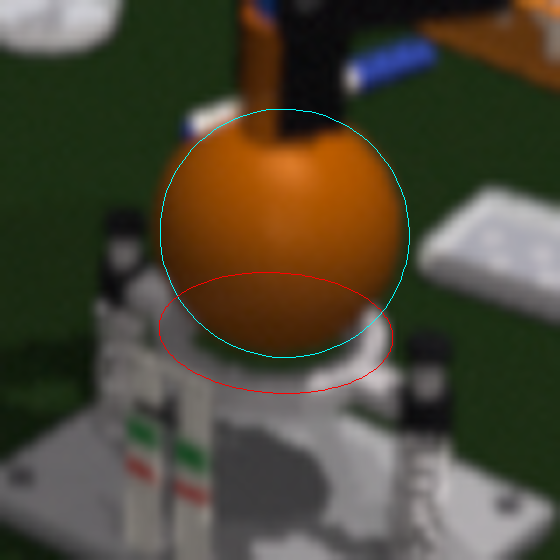

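The bulb sits over the ring within about 2 mm. Pressing in stages while watching the force.

```bash
python3 -m jog '{"translation": [[0,0,0.02],[0,0,0.04],[0,0,0.055],[0,0,0.07],[0,0,0.085],[0,0,0.1],[0,0,0.1],[0,0,0.1]], "yaw": [0,0,0,0,0,0,0,0], "jaw": [1,1,1,1,1,1,1,1]}' 40
python3 -c "
from h import *
for i in range(6):
    s=ctrl.get_state(); ctrl.get_image('wrist'); print(np.round(s['position'],4),np.round(s['ft_force'],2))"
```

```text
time: 8.48
position: [0.5129, -0.1219, 0.3271]
tool_rot: [0.593, 3.084, 0.001]
ft_force: [0.5, 1.8, 3.8]
grip_width: 0.311
grip_force: 39.9
[ 0.5129 -0.1219  0.3271] [0.52 1.78 3.78]
[ 0.5129 -0.122   0.3271] [0.22 2.9  5.14]
[ 0.5129 -0.1219  0.327 ] [0.94 2.75 6.43]
[ 0.5129 -0.122   0.3271] [1.01 2.71 4.91]
[ 0.5129 -0.1219  0.3271] [0.64 2.75 4.39]
[ 0.5129 -0.122   0.327 ] [0.42 2.36 5.59]
```

```bash
python3 -m jog '{"translation": [[0.003,0.007,0.007],[0.003,0.007,0.014],[0.003,0.007,0.02],[0.003,0.007,0.02],[0.003,0.007,0.02]], "yaw": [0,0,0,0,0], "jaw": [1,1,1,1,1]}' 40
python3 - <<'E'
from h import *
for i in range(4):
    s=ctrl.get_state(); im=ctrl.get_image("scene"); print(np.round(s['position'],4),np.round(s['ft_force'],2))
cv2.imwrite("pics/s4.png",cv2.resize(im["pixels"][190:280,330:420],None,fx=6.5,fy=6.5,interpolation=cv2.INTER_CUBIC))
E
```

```text
time: 9.4
position: [0.5129, -0.1209, 0.3232]
tool_rot: [0.593, 3.084, -0.0]
ft_force: [1.3, 2.5, 5.4]
grip_width: 0.318
grip_force: 39.9
[ 0.5129 -0.1209  0.3232] [1.3  2.5  5.36]
[ 0.5129 -0.1209  0.3232] [0.4  2.29 6.73]
[ 0.5129 -0.1209  0.3233] [0.62 1.43 5.42]
[ 0.513  -0.1209  0.3233] [1.46 1.25 6.89]
```

View pics/s4.png

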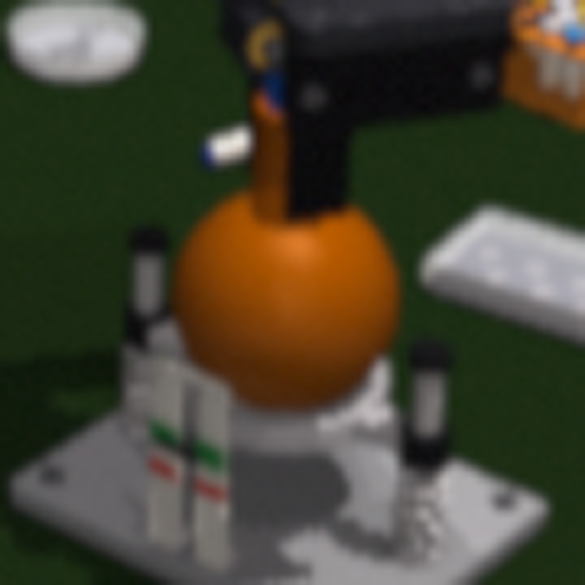

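The black pointer at (190,447) stands mid-way in the green band. The bulb is seated upright in the ring, and force and height agree at about 14.5 mm of press. Handing in.

```bash
python3 -c "
from bench import ctrl; print(ctrl.close_job())"
```

```text
the job is handed in; nothing more can be done
None
```

I handed the job in with the small amber flask seated in the cradle ring and held pressed down about 14.5 mm. The pointer stood near the middle of the green band in the last picture, but the hand-in returned no verdict.

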